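# Feel the heater wells for leftover plugs, then seat the vial

### The arm

A 7-joint arm with a two-finger parallel gripper is mounted at the origin on a cart in front of the work surface, level with it; the furniture and walls round the work are solid. World frame = base frame: x ahead of the robot, y to its left, z up, the work surface at z = 0. Lengths are in m, angles in rad, forces in N, time in s.
With the tool pointing down it reaches from about 0.4 to 0.925 m from the base axis. Payload 5.6 kg.
Tool frame: the origin (TCP) lies at the very end of the fingers, on their centre line; the grasp point (between the pads) lies 19 mm behind it; z points along the fingers, y is the line along which they close (so a half turn about z gives the same grasp; the last joint's range is limited). The gripper opens to 85 mm and grips with 20 to 120 N. Pads are 22 mm wide; open, the fingers measure 114 mm over their backs; the gripper's body (76 mm by 85 mm) begins 54 mm behind the grasp point. The pads swing forward as they close: fully open they stand 13 mm farther back than shut.
Start: joints at [1.193, 0.468, -0.012, 1.603, 0.006, 1.071, -0.056], TCP at [0.214, -0.614, 0.231] pointing down, gripper open.
Joint ranges: [-2.53, 2.53], [-0.31, 2.02], [-1.57, 1.55], [0.28, 2.44], [-1.29, 4.43], [0.15, 1.84], [-2.92, 2.92]. Speed limits (rad/s): [2.57, 2.57, 3.14, 3.14, 3.14, 3.14, 3.14].

### API

Orientations are given as a 3x3 rotation matrix whose columns are the frame's x, y, z axes.
In Python, from workcell import observe, eyes, env gives the robot as it stands. The module is installed in compiled form; this text tells all that it offers.
- The arm moves only by the shell command python3 -m handwheel 'ROWS'. ROWS is a JSON object of lists of equal length, an entry for each row: "translation": the shift along the world's x, y, z in units of 25 mm (1.0 is 25 mm), a list of three; "yaw": the turn about the world's z in units of 6 degrees (1.0 is 6 degrees); "hand": the opening, from -1 (shut) to 1 (fully open). A call has 1 to 12 rows; each row shifts and turns the commanded pose from where the row before left it; what a row does not reach is not made up. A row lasts 1/12 s, in which the tool goes at most 41.7 mm and 7.16 degrees, less where a joint would pass 70% of its speed; a pose out of reach is approached as far as the arm can. A call is refused whole if a number of a shift passes 1 or a number of a turn 1, either way. A call with a gripper value outside its range is refused whole. The fingers move at their own pace and stop on an object; the grip force is fixed at half the most. Time passes only in rows, so rows that do not move let the fingers close. It gives the time, the measured TCP pose, the force, the opening and the grip force at its end, in the units of the state.
- observe(): the state, without advancing time (a new reading comes with each control period).
- eyes.camera(name): name is "side" or "top" or "wrist"; returns a dict with "color" (384x512x3 uint8, red, green, blue), "depth" (384x512 float32, m along the optical axis (not along the pixel's ray), 0 where there is no reading), "fx", "fy", "cx", "cy" (pixels), "k1" (the pictures are not rectified: a ray, as slopes to the right and down, at radius r is drawn at 1 + k1 r^2 times it, then the intrinsics apply), "camera_from_world" (4x4, takes a point from world to camera coordinates). Camera axes: x right, y up, looking along -z (the intrinsics and any distortion apply to the point x, -y, -z); pixel columns grow to the right and rows downward; lengths in m; the calibration is good to about 2 mm. A picture is of the moment at which its call begins.
- env.sign_off(): hands the job in; it is judged then, once.
Trained networks look in a picture, given as the dict that the camera call returned (one of the last four; its "shot" number tells which), for a name from the list of things; names that differ only in an ending like _2 or _b are one class to them, and where a whole thing is asked for, a point or a joint stands for the part that bears it (a point fixed in the world has none). Each returns a list of dicts, best first, with "confidence" (0 to 1); they miss things now and then, are a little off and sometimes report something else, mostly with a low value. They report only what shows in the picture. A call takes as long as a camera call.
- eyes.find_in(picture, name): "location" ([x, y, z] in m, in the coordinates of the camera as it stood for that picture, good to about 4 mm: the middle of the surface that is visible of it).
- eyes.regions_of(picture, name): "pixels" (384x512 bool, what is visible of it).
The state is a dict: "time_s": time; "joint_positions": joint angles; "qvel": joint speeds; "effort": joint torques, N m; "position": TCP position; "eef_rot": TCP orientation; "force": force on the tool from outside, world axes, zero at the start; "moment": the same for the moment, N m; "width": opening from 0.0 (shut) to 1.0 (fully open); "grasp_force": force on a finger pad.
Only numpy, scipy, OpenCV 4.12 (cv2) and the standard library are available. Lean on these libraries where they do the work, as an engineer would, in place of code of your own. Each camera call takes 0.05 s, during which the arm holds its last target. There are 200 camera calls.

### The job

Somebody left old rubber plugs at the bottom of two of the three wells of the block heater, and they cannot be made out by eye. Feel gently down the wells with the orange-handled dip rod until it touches the true bottom of the clear one, put the rod back in its stand, then seat the blue-capped vial upright and fully home in the clear well and let go of it. Press on the heater only lightly (well under 30 N), and leave the crucible and the beaker where they stand.

Things in the scene. Friction and masses are not known exactly. Their poses are not given: they have to be found in the camera images.
- heater: block heater fixed to the bench: rigid dark metal block 70 (x) x 200 (y) x 55 mm high between pale strips (94 mm over both, 48 mm high), green display and black dial on its front (-x) side. Origin at the centre of its underside, z up. In its flat top are three equal blind wells in a row along its y axis, 60 mm apart, bore 27 mm, 40 mm deep, chamfered 2 mm; the middle one is over the origin.
- well_1 (a point): centre of the mouth of the well at the heater's +y end, level with its top, 55 mm above the bench, 40 mm above the well's floor. Two of the three wells, no telling which, hold a loose black rubber plug 24 mm across and 12 to 20 mm thick lying on the floor, so that a rod or vial stops that much too high; the third is clear
- well_2 (a point): centre of the mouth of the middle well, same
- well_3 (a point): centre of the mouth of the well at the heater's -y end, same
- rod_stand: stand fixed to the bench: dark base disc 64 mm across and 8 mm thick with an upright aluminium tube of 26 mm outside and 16 mm inside diameter, rim at z = 85 mm, inside floor at z = 11 mm. Origin at the centre of the underside.
- stand_rim (a point): centre of the rim of the stand's tube, 85 mm above the bench
- dip_rod: loose dip rod, 80 g, upright in the stand at the start. Origin at its round tip, z along the rod to the handle: steel shank 10 mm thick from 0 to 70 mm, collar 25 mm across from 70 to 74 mm, round orange handle 18 mm across from 74 to 114 mm. In the stand the collar rests on the rim and the tip is 15 mm above the bench.
- rod_tip (a point): lowest point of the dip rod's tip
- vial: loose vial standing on the bench, 50 g, 76 mm high: amber body 24 mm across up to 54 mm (its foot tapered to 20 mm), blue cap 26 mm across from 55 to 76 mm. Origin at the centre of its foot, z up. Fully home in a well its foot is 40 mm below the mouth and 36 mm of it stands out.
- vial_foot (a point): centre of the vial's foot
- crucible: loose white porcelain crucible, 45 mm across, 36 mm high, standing on the bench beside the heater; to be left alone. Origin under its centre.
- beaker: loose clear glass beaker, 68 mm across, 95 mm high, standing on the bench at the left; to be left alone. Origin under its centre.

How it is judged:
On the way, in this order (a step that is already met when the one before it is completed fails the run):
1. the tip of the dip rod stands at the true bottom of the clear well (at least 37 mm below the mouth) (((z of rod_tip in the frame of well_1 between -0.05 and -0.037 m and horizontal distance between rod_tip and well_1 below 0.012 m) or (z of rod_tip in the frame of well_2 between -0.05 and -0.037 m and horizontal distance between rod_tip and well_2 below 0.012 m) or (z of rod_tip in the frame of well_3 between -0.05 and -0.037 m and horizontal distance between rod_tip and well_3 below 0.012 m))), for 0.2 s.
2. the dip rod is back in its stand, upright, and let go (distance between rod_tip and rod_stand below 0.021 m and angle between dip_rod's own z axis and vertical below 0.12 rad and contact force between the fingers and dip_rod below 0.05 N), for 0.2 s.
3. the vial is seated fully home in the clear well (((z of vial_foot in the frame of well_1 between -0.05 and -0.037 m and horizontal distance between vial_foot and well_1 below 0.004 m) or (z of vial_foot in the frame of well_2 between -0.05 and -0.037 m and horizontal distance between vial_foot and well_2 below 0.004 m) or (z of vial_foot in the frame of well_3 between -0.05 and -0.037 m and horizontal distance between vial_foot and well_3 below 0.004 m))), for 0.2 s.
At the end, for the whole second after the job is handed in: The vial is at rest and let go in the clear well, upright within 0.08 rad, its foot at least 37 mm below the mouth and within 4 mm of the well's axis; the dip rod is let go in its stand, tip within 21 mm of the stand's origin (collar on the rim), upright within 0.12 rad (all of step 2 and ((z of vial_foot in the frame of well_1 between -0.05 and -0.037 m and horizontal distance between vial_foot and well_1 below 0.004 m) or (z of vial_foot in the frame of well_2 between -0.05 and -0.037 m and horizontal distance between vial_foot and well_2 below 0.004 m) or (z of vial_foot in the frame of well_3 between -0.05 and -0.037 m and horizontal distance between vial_foot and well_3 below 0.004 m)) and angle between vial's own z axis and vertical below 0.08 rad and contact force between the fingers and vial below 0.05 N and linear speed of vial below 0.01 m/s); the robot touches nothing.
It fails at once if the heater is pressed with more than 30 N, directly or through a plug (contact force between anything else and heater above 30 N).
It fails at once if the crucible is moved more than 15 mm (distance of crucible from where it was at the start of the episode above 0.015 m).
It fails at once if the beaker is moved more than 15 mm (distance of beaker from where it was at the start of the episode above 0.015 m).
It also fails if it takes over 72 s, if anything falls off the work surface, if the arm or the gripper's body presses on something with over 40 N, if the wrist force passes 120 N, or if a joint passes its speed limit or range.

## Working session

There is one attempt and no reset: what is moved stays moved. The work goes in short steps, Python scripts to look and compute and a shell command to move; the robot and the scene stay as the last step left them, time stands still between calls to the robot, and variables do not carry over. Pictures are saved under pics/ and viewed, at most 10 in all, crops included, and the job is handed in when it is done.

```bash
mkdir -p pics
cat > h.py <<'E'
import numpy as np, cv2
from workcell import observe, eyes, env
def world(p,P):
    M=np.linalg.inv(p["camera_from_world"]); return M[:3,:3]@np.array(P)+M[:3,3]
def cloud(p):
    # world coords of every pixel
    K=np.array([[p["fx"],0,p["cx"]],[0,p["fy"],p["cy"]],[0,0,1]],float)
    h,w=p["depth"].shape
    u,v=np.meshgrid(np.arange(w),np.arange(h))
    pts=np.stack([u,v],-1).reshape(-1,1,2).astype(np.float64)
    s=cv2.undistortPoints(pts,K,np.array([p["k1"],0,0,0.])).reshape(h,w,2)
    d=p["depth"]; C=np.stack([s[...,0]*d,-s[...,1]*d,-d],-1)
    M=np.linalg.inv(p["camera_from_world"])
    W=C@M[:3,:3].T+M[:3,3]; W[d==0]=np.nan
    return W
def save(p,n): cv2.imwrite(f"pics/{n}.png",p["color"][...,::-1])
E
cat > a.py <<'E'
from h import *
np.set_printoptions(precision=4,suppress=True)
o=observe();print(o["time_s"],o["position"],o["eef_rot"],o["width"])
ims=[]
for c in ("side","top"):
    p=eyes.camera(c);W=cloud(p);ims.append(p["color"])
    print(c,"cam pos",np.linalg.inv(p["camera_from_world"])[:3,3])
    for n in ("heater","rod_stand","dip_rod","vial","crucible","beaker"):
        f=eyes.find_in(p,n);r=eyes.regions_of(p,n)
        for a in f[:1]: print(n,"find",round(a["confidence"],2),world(p,a["location"]))
        for a in r[:1]:
            m=a["pixels"];q=W[m];q=q[~np.isnan(q[:,0])];ys,xs=np.where(m)
            print("   reg",round(a["confidence"],2),m.sum(),"px",xs.mean().round(),ys.mean().round(),"lo",np.percentile(q,3,0),"hi",np.percentile(q,97,0))
            t=q[q[:,2]>np.percentile(q[:,2],97)-.006];print("   top mid",(t.min(0)+t.max(0))/2,t.mean(0))
    save(p,c+"0")
E
python3 a.py; python3 -c "
import cv2,numpy as np
a=cv2.imread('pics/side0.png');b=cv2.imread('pics/top0.png');cv2.imwrite('pics/both0.png',cv2.resize(np.hstack([a,b]),(800,300)))"
```

```text
0.0 [ 0.2133 -0.6134  0.2303] [[ 0.9445  0.3286 -0.0007]
 [ 0.3286 -0.9445  0.0017]
 [-0.0001 -0.0018 -1.    ]] 0.9976488173611905
side cam pos [0.314  1.0788 0.7318]
heater find 0.95 [ 0.4423 -0.2501  0.0458]
   reg 0.55 864 px 277.0 154.0 lo [ 0.3955 -0.392  -0.0001] hi [ 0.4926 -0.1993  0.057 ]
   top mid [ 0.4484 -0.3035  0.0558] [ 0.4475 -0.2954  0.0548]
rod_stand find 0.76 [0.4566 0.3752 0.009 ]
   reg 0.72 489 px 242.0 270.0 lo [0.4364 0.3421 0.0033] hi [0.4884 0.3904 0.0793]
   top mid [0.4624 0.368  0.0791] [0.4609 0.3703 0.0785]
dip_rod find 0.56 [0.4596 0.3704 0.1061]
   reg 0.41 127 px 242.0 245.0 lo [0.454  0.357  0.0874] hi [0.4695 0.3717 0.1294]
   top mid [0.4615 0.362  0.1271] [0.462  0.3639 0.1277]
vial find 0.54 [0.4378 0.1657 0.0466]
   reg 0.75 174 px 263.0 218.0 lo [0.4262 0.1536 0.0072] hi [0.4465 0.1721 0.0766]
   top mid [0.4367 0.1614 0.0751] [0.437  0.1619 0.0748]
crucible find 0.52 [ 0.4466 -0.2449  0.0451]
   reg 0.56 139 px 262.0 191.0 lo [ 0.4513 -0.0338  0.004 ] hi [0.4861 0.0078 0.0364]
   top mid [ 0.4685 -0.012   0.0351] [ 0.4683 -0.0159  0.0341]
be
[... 507 characters left out ...]
002 ] hi [0.4921 0.3865 0.0878]
   top mid [0.4642 0.3598 0.0878] [0.4621 0.3571 0.088 ]
dip_rod find 0.43 [0.4631 0.3604 0.1261]
   reg 0.4 1364 px 358.0 210.0 lo [ 0.3998 -0.397   0.0152] hi [ 0.4941 -0.2019  0.0592]
   top mid [ 0.4487 -0.3027  0.0577] [ 0.4487 -0.3019  0.056 ]
vial find 0.48 [0.4415 0.1578 0.0777]
crucible find 0.53 [ 0.4705 -0.0103  0.0241]
   reg 0.64 1395 px 358.0 209.0 lo [ 0.3998 -0.3991  0.0174] hi [ 0.4949 -0.2021  0.0592]
   top mid [ 0.4488 -0.3027  0.0577] [ 0.449  -0.3029  0.056 ]
beaker find 0.56 [0.5174 0.5044 0.0367]
   reg 0.83 340 px 148.0 192.0 lo [ 0.4786  0.4569 -0.0012] hi [0.5392 0.5206 0.0947]
   top mid [0.5091 0.4874 0.0944] [0.5087 0.4827 0.0934]
```

View pics/both0.png

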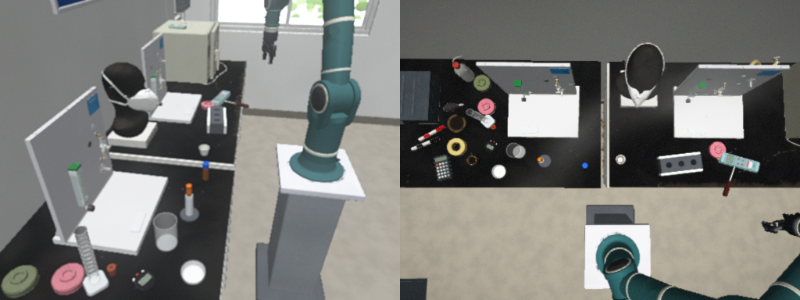

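```bash
python3 -m handwheel '{"translation":[[0.8,1,0.2],[0.8,1,0.2],[0.8,1,0.2],[0.8,1,0.2],[0.8,1,0.2],[0.8,1,0],[0.8,1,0],[0.8,1,0],[0.8,1,0],[0.8,1,0],[0.6,1,0],[0,0,0]],"yaw":[0,0,0,0,0,0,0,0,0,0,0,0],"hand":[1,1,1,1,1,1,1,1,1,1,1,1]}'
cat > wr.py <<'E'
from h import *
import sys
np.set_printoptions(precision=4,suppress=True)
p=eyes.camera("wrist");W=cloud(p);save(p,sys.argv[1])
print("cam",np.linalg.inv(p["camera_from_world"])[:3,3],observe()["position"])
for n in sys.argv[2:]:
    for a in eyes.find_in(p,n)[:1]: print(n,round(a["confidence"],2),world(p,a["location"]))
    for a in eyes.regions_of(p,n)[:1]:
        m=a["pixels"];q=W[m];q=q[~np.isnan(q[:,0])];ys,xs=np.where(m)
        print("  reg",round(a["confidence"],2),m.sum(),xs.mean().round(),ys.mean().round(),"lo",np.percentile(q,2,0),"hi",np.percentile(q,98,0))
E
python3 wr.py w1 heater vial crucible
```

```text
time_s: 2.3
position: [0.4327, -0.3326, 0.2566]
eef_rot: [[0.941, 0.338, 0.002], [0.338, -0.941, 0.003], [0.003, -0.002, -1.0]]
force: [0.1, -0.3, -0.2]
width: 0.999
grasp_force: 0.0
cam [ 0.4972 -0.3095  0.3999] [ 0.4308 -0.3356  0.2566]
  reg 0.66 17036 238.0 134.0 lo [ 0.3984 -0.4008  0.0213] hi [ 0.4979 -0.2086  0.057 ]
crucible 0.62 [ 0.4746 -0.0317  0.0062]
  reg 0.38 82 2.0 23.0 lo [ 0.4613 -0.0302  0.0024] hi [ 0.4795 -0.0238  0.0144]
```

View pics/w1.png

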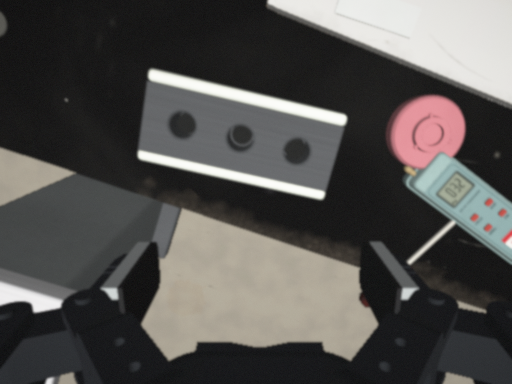

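```bash
cat > wells.py <<'E'
from h import *
np.set_printoptions(precision=4,suppress=True)
def plane(p,uv,z):
    K=np.array([[p["fx"],0,p["cx"]],[0,p["fy"],p["cy"]],[0,0,1]],float)
    s=cv2.undistortPoints(np.array(uv,float).reshape(-1,1,2),K,np.array([p["k1"],0,0,0.])).reshape(-1,2)
    M=np.linalg.inv(p["camera_from_world"]);d=np.c_[s[:,0],-s[:,1],-np.ones(len(s))]@M[:3,:3].T
    return M[:3,3]+d*((z-M[2,3])/d[:,2])[:,None]
def wells(p,thr=60):
    W=cloud(p);g=cv2.cvtColor(p["color"],cv2.COLOR_RGB2GRAY)
    hm=((W[...,2]>0.053)&(W[...,2]<.06)).astype(np.uint8)
    print("top z",np.median(W[...,2][hm>0]))
    dark=(((W[...,2]<0.05)|(g<thr))).astype(np.uint8)
    for nm,mask in (("depth",1-hm),("dark",(g<thr).astype(np.uint8))):
        n,l,s,c=cv2.connectedComponentsWithStats(mask)
        for i in range(n):
            if 200<s[i,4]<3000 and s[i,2]<80 and s[i,3]<80:
                x=plane(p,c[i],.055)[0]
                if .38<x[0]<.52 and -.42<x[1]<-.18:
                    e=plane(p,[[s[i,0],c[i][1]],[s[i,0]+s[i,2]-1,c[i][1]]],.055); print(nm,c[i],s[i,4],x[:2],"dia",np.linalg.norm(e[1]-e[0]))
if __name__=="__main__":
    p=eyes.camera("wrist");wells(p);wells(eyes.camera("top"),50)
E
python3 wells.py
```

```text
top z 0.0555257669975186
depth [174.8195 117.5044] 565 [ 0.4408 -0.2458] dia 0.027074561158753438
depth [233.3561 130.1529] 556 [ 0.448  -0.3051] dia 0.027359038324979774
depth [290.5037 142.5775] 542 [ 0.455  -0.3643] dia 0.026612491941525634
dark [174.1265 116.9249] 506 [ 0.4411 -0.245 ] dia 0.025057391841004376
dark [235.2654 126.5346] 260 [ 0.452  -0.3059] dia 0.017175756135235077
dark [290.3913 142.1109] 460 [ 0.4554 -0.364 ] dia 0.02455600687512446
top z 0.05601006406134745
```

```bash
python3 -m handwheel '{"translation":[[0,1,0],[0,1,0],[0,1,0],[0,1,0],[0,1,0],[0,1,0],[0,1,0],[0,1,0],[0,1,0],[0,1,0],[0,1,0],[0,1,0]],"yaw":[0,0,0,0,0,0,0,0,0,0,0,0],"hand":[1,1,1,1,1,1,1,1,1,1,1,1]}' | head -2; python3 -m handwheel '{"translation":[[0,1,0],[0,1,0],[0,1,0],[0,1,0],[0,1,0],[0,1,0],[0,1,0],[0,1,0],[0,1,0],[0,0,0],[0,0,0],[0,0,0]],"yaw":[0,0,0,0,0,0,0,0,0,0,0,0],"hand":[1,1,1,1,1,1,1,1,1,1,1,1]}' | head -3
python3 wr.py w2 dip_rod rod_stand vial beaker
```

```text
time_s: 3.75
position: [0.4284, -0.0382, 0.2565]
time_s: 4.75
position: [0.4286, 0.1851, 0.2561]
eef_rot: [[0.945, 0.328, -0.0], [0.328, -0.945, -0.001], [-0.001, 0.001, -1.0]]
cam [0.4938 0.2079 0.3991] [0.4287 0.1847 0.2561]
dip_rod 0.95 [0.4645 0.3548 0.1141]
  reg 0.85 1257 70.0 65.0 lo [0.4517 0.3497 0.0882] hi [0.4723 0.3676 0.1306]
rod_stand 0.97 [0.4621 0.3511 0.0087]
  reg 0.6 2769 119.0 72.0 lo [0.4333 0.331  0.0043] hi [0.4904 0.383  0.0838]
vial 0.68 [0.4364 0.1606 0.0734]
  reg 0.93 691 286.0 161.0 lo [0.4259 0.1483 0.0162] hi [0.4493 0.1707 0.078 ]
beaker 0.82 [0.4916 0.4564 0.0243]
  reg 0.56 696 17.0 9.0 lo [0.4757 0.4558 0.0047] hi [0.5017 0.478  0.0495]
```

View pics/w2.png

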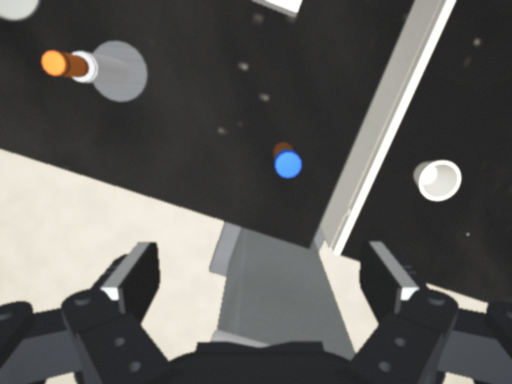

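```bash
cat > tops.py <<'E'
from wells import *
def tops():
    p=eyes.camera("wrist");W=cloud(p);hsv=cv2.cvtColor(p["color"],cv2.COLOR_RGB2HSV)
    for nm,lo,hi,za in (("rod",5,22,.1),("cap",100,125,.06)):
        m=(hsv[...,0]>lo)&(hsv[...,0]<hi)&(hsv[...,1]>130)&(hsv[...,2]>100)&(W[...,2]>za)
        if m.sum()<50: continue
        z=np.percentile(W[...,2][m],90); t=(m&(W[...,2]>z-.004)).astype(np.uint8)
        n,l,s,c=cv2.connectedComponentsWithStats(t);i=1+s[1:,4].argmax()
        k=cv2.findContours((l==i).astype(np.uint8),0,1)[0][0]
        q=plane(p,k[:,0].astype(float),z); (cx,cy),r=cv2.minEnclosingCircle(q[:,:2].astype(np.float32)*1000)
        print(nm,"z",z.round(4),"centroid",plane(p,c[i],z)[0][:2],"circle",cx/1000,cy/1000,"r mm",r,s[i,4])
    print(observe()["position"])
if __name__=="__main__": tops()
E
python3 tops.py
python3 -m handwheel '{"translation":[[0,1,0],[0,1,0],[0,1,0],[0,1,0],[0,1,0],[0,1,0],[0,0,0],[0,0,0],[0,0,0]],"yaw":[0,0,0,0,0,0,0,0,0],"hand":[1,1,1,1,1,1,1,1,1]}' | head -3
python3 tops.py
```

```text
rod z 0.1302 centroid [0.4621 0.3595] circle 0.46201693725585935 0.3594766845703125 r mm 9.248078346252441 476
cap z 0.0773 centroid [0.4376 0.1589] circle 0.43755746459960937 0.15898599243164063 r mm 12.835613250732422 525
[0.4286 0.1859 0.2563]
time_s: 6.0
position: [0.4285, 0.3353, 0.256]
eef_rot: [[0.945, 0.328, -0.001], [0.328, -0.945, -0.001], [-0.001, 0.001, -1.0]]
rod z 0.1303 centroid [0.4622 0.3612] circle 0.46246917724609377 0.36125515747070314 r mm 8.849836349487305 379
cap z 0.0772 centroid [0.4376 0.1602] circle 0.43778439331054686 0.160247314453125 r mm 13.496623039245605 487
[0.4288 0.3349 0.256 ]
```

```bash
python3 -m handwheel '{"translation":[[0.67,0.5,0],[0.67,0.5,0],[0,0,-0.8],[0,0,-0.8],[0,0,-0.8],[0,0,-0.8],[0,0,-0.8],[0,0,-0.8],[0,0,-0.8],[0,0,-0.8],[0,0,0],[0,0,0]],"yaw":[0,0,0,0,0,0,0,0,0,0,0,0],"hand":[1,1,1,1,1,1,1,1,1,1,1,1]}'
python3 -m handwheel '{"translation":[[0,0,0],[0,0,0],[0,0,0],[0,0,0],[0,0,0],[0,0,0],[0,0,0],[0,0,0],[0,0,0],[0,0,0]],"yaw":[0,0,0,0,0,0,0,0,0,0],"hand":[-1,-1,-1,-1,-1,-1,-1,-1,-1,-1]}'
```

```text
time_s: 7.05
position: [0.4621, 0.3596, 0.0958]
eef_rot: [[0.945, 0.327, -0.001], [0.327, -0.945, -0.002], [-0.002, 0.001, -1.0]]
force: [1.0, -0.7, 0.1]
width: 0.998
grasp_force: 0.0
time_s: 7.88
position: [0.4623, 0.3613, 0.097]
eef_rot: [[0.944, 0.329, 0.001], [0.329, -0.944, 0.0], [0.001, 0.0, -1.0]]
force: [-0.8, -1.9, 5.4]
width: 0.19
grasp_force: 58.4
```

```bash
python3 -m handwheel '{"translation":[[0,0,0.4],[0,0,0.8],[0,0,0.8],[0,0,0.8],[0,0,0.8],[0,0,0.4],[0,-0.5,0],[0,-1,0],[0,-1,0],[0,-1,0],[0,-1,0],[0,-1,0]],"yaw":[0,0,0,0,0,0,0,0,0,0,0,0],"hand":[-1,-1,-1,-1,-1,-1,-1,-1,-1,-1,-1,-1]}'
python3 -m handwheel '{"translation":[[0,-1,0],[0,-1,0],[0,-1,0],[0,-1,0],[0,-1,0],[0,-1,0],[0,-1,0],[0,-1,0],[0,-1,0],[0,-1,0],[0,-1,0],[0,-1,0]],"yaw":[0,0,0,0,0,0,0,0,0,0,0,0],"hand":[-1,-1,-1,-1,-1,-1,-1,-1,-1,-1,-1,-1]}'|head -2
python3 -m handwheel '{"translation":[[-0.43,-1,0],[-0.43,-1,0],[0,-1,0],[0,-1,0],[0,-1,0],[0,-1,0],[0,-0.77,0],[0,0,0],[0,0,0],[0,0,0]],"yaw":[0,0,0,0,0,0,0,0,0,0],"hand":[-1,-1,-1,-1,-1,-1,-1,-1,-1,-1]}'
cat > chk.py <<'E'
from wells import *
p=eyes.camera("wrist");wells(p);save(p,"w3");o=observe();print(o["position"],o["force"])
for n in("dip_rod",):
  for a in eyes.find_in(p,n)[:1]:print(n,a["confidence"],world(p,a["location"]))
E
python3 chk.py
```

```text
time_s: 8.88
position: [0.461, 0.2208, 0.1949]
eef_rot: [[0.945, 0.328, -0.002], [0.328, -0.945, -0.002], [-0.003, 0.001, -1.0]]
force: [0.3, 0.5, -0.9]
width: 0.191
grasp_force: 58.6
time_s: 9.88
position: [0.4602, -0.0784, 0.1951]
time_s: 10.72
position: [0.4395, -0.2449, 0.1953]
eef_rot: [[0.944, 0.329, -0.002], [0.329, -0.944, 0.001], [-0.001, -0.002, -1.0]]
force: [0.1, 0.2, -0.6]
width: 0.188
grasp_force: 58.6
top z 0.055484394898052236
depth [260.8966 172.0639] 735 [ 0.441  -0.2453] dia 0.026766151313202077
depth [327.5276 186.2447] 707 [ 0.4482 -0.3045] dia 0.02618626618844569
depth [392.5763 200.2444] 675 [ 0.4552 -0.3636] dia 0.026461910022645908
dark [260.409 171.662] 648 [ 0.4412 -0.2448] dia 0.02503119075307683
dark [330.1105 189.813 ] 353 [ 0.4459 -0.3078] dia 0.024515299897935272
dark [392.4077 199.6388] 623 [ 0.4556 -0.3632] dia 0.025566900505642254
[ 0.4399 -0.2445  0.1956] [ 0.8133  0.315  -1.4053]
dip_rod 0.77 [ 0.4459 -0.2388  0.2161]
```

View pics/w3.png

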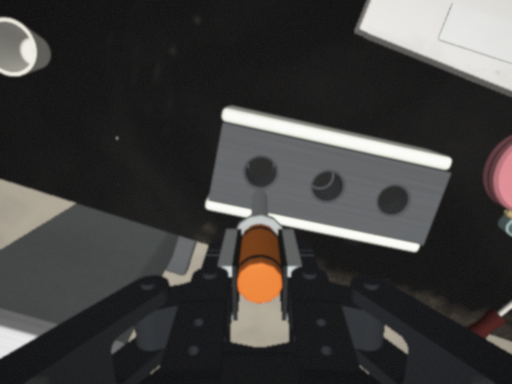

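```bash
python3 -m handwheel '{"translation":[[0,0,-0.6],[0,0,-0.6],[0,0,-0.6],[0,0,-0.6],[0,0,-0.4],[0,0,-0.2],[0,0,0],[0,0,-0.04],[0,0,-0.04],[0,0,-0.04],[0,0,-0.04]],"yaw":[0,0,0,0,0,0,0,0,0,0,0],"hand":[-1,-1,-1,-1,-1,-1,-1,-1,-1,-1,-1]}' |sed -n '2p;4,5p'
python3 -m handwheel '{"translation":[[0,0,-0.04],[0,0,-0.04],[0,0,-0.04]],"yaw":[0,0,0],"hand":[-1,-1,-1]}' |sed -n '2p;4,5p'
```

```text
position: [0.4409, -0.2459, 0.1178]
force: [0.3, 0.4, 0.2]
width: 0.19
position: [0.4406, -0.2457, 0.1143]
force: [-0.9, -0.2, -0.1]
width: 0.192
```

```bash
for i in 1; do python3 -m handwheel '{"translation":[[0,0,-0.04],[0,0,-0.04],[0,0,-0.04]],"yaw":[0,0,0],"hand":[-1,-1,-1]}' |sed -n '2p;4,5p'; done
python3 -m handwheel '{"translation":[[0,0,-0.04],[0,0,-0.04]],"yaw":[0,0],"hand":[-1,-1]}' |sed -n '2p;4,5p'
```

```text
position: [0.4405, -0.2457, 0.1112]
force: [0.6, 0.1, -0.7]
width: 0.19
position: [0.4407, -0.2457, 0.1094]
force: [-0.5, 1.1, 8.0]
width: 0.194
```

```bash
python3 -m handwheel '{"translation":[[0,0,0.4],[0,0,0.8],[0,0,0.8],[0.14,-1,0],[0.14,-1,0],[0.14,-1,0],[0.15,-1,0],[0,-0.74,0],[0,0,0],[0,0,0],[0,0,-0.4],[0,0,-0.4]],"yaw":[0,0,0,0,0,0,0,0,0,0,0,0],"hand":[-1,-1,-1,-1,-1,-1,-1,-1,-1,-1,-1,-1]}' |sed -n '2p;4,5p'
python3 -m handwheel '{"translation":[[0,0,-0.4],[0,0,-0.3],[0,0,-0.1],[0,0,-0.04],[0,0,-0.04]],"yaw":[0,0,0,0,0],"hand":[-1,-1,-1,-1,-1]}' |sed -n '2p;4,5p'
```

```text
position: [0.4553, -0.363, 0.1393]
force: [-0.7, 0.2, -0.6]
width: 0.192
position: [0.4549, -0.3639, 0.1171]
force: [-0.5, -0.5, -1.4]
width: 0.189
```

```bash
python3 -m handwheel '{"translation":[[0,0,-0.04],[0,0,-0.04],[0,0,-0.04]],"yaw":[0,0,0],"hand":[-1,-1,-1]}' |sed -n '2p;4,5p'
python3 -m handwheel '{"translation":[[0,0,-0.04],[0,0,-0.04],[0,0,-0.04]],"yaw":[0,0,0],"hand":[-1,-1,-1]}' |sed -n '2p;4,5p'
```

```text
position: [0.4554, -0.3645, 0.1153]
force: [-1.2, 1.5, 10.0]
width: 0.19
position: [0.4564, -0.3647, 0.1148]
force: [-5.1, 3.9, 25.3]
width: 0.192
```

```bash
python3 -m handwheel '{"translation":[[0,0,0.3],[0,0,0.8],[0,0,0.8],[-0.15,1,0],[-0.14,1,0],[0,0.37,0],[0,0,0],[0,0,0],[0,0,-0.4],[0,0,-0.4]],"yaw":[0,0,0,0,0,0,0,0,0,0],"hand":[-1,-1,-1,-1,-1,-1,-1,-1,-1,-1]}' |sed -n '2p;4,5p'
python3 -m handwheel '{"translation":[[0,0,-0.4],[0,0,-0.3],[0,0,-0.1],[0,0,-0.04],[0,0,-0.04]],"yaw":[0,0,0,0,0],"hand":[-1,-1,-1,-1,-1]}' |sed -n '2p;4,5p'
```

```text
position: [0.4478, -0.3067, 0.1383]
force: [-0.0, 0.7, -1.0]
width: 0.196
position: [0.4476, -0.3049, 0.1164]
force: [-0.4, -0.7, -0.7]
width: 0.194
```

```bash
python3 -m handwheel '{"translation":[[0,0,-0.04],[0,0,-0.04]],"yaw":[0,0],"hand":[-1,-1]}' |sed -n '2p;4p'
python3 -m handwheel '{"translation":[[0,0,-0.04],[0,0,-0.04]],"yaw":[0,0],"hand":[-1,-1]}' |sed -n '2p;4p'
```

```text
position: [0.4478, -0.3051, 0.1151]
force: [-0.4, -0.2, -1.4]
position: [0.4477, -0.305, 0.113]
force: [0.3, -0.9, -1.3]
```

```bash
python3 -m handwheel '{"translation":[[0,0,-0.04],[0,0,-0.04]],"yaw":[0,0],"hand":[-1,-1]}' |sed -n '2p;4p'
```

```text
position: [0.4476, -0.305, 0.1108]
force: [-0.3, 0.5, -1.2]
```

```bash
python3 -m handwheel '{"translation":[[0,0,-0.04],[0,0,-0.04]],"yaw":[0,0],"hand":[-1,-1]}' |sed -n '2p;4p'
```

```text
position: [0.4476, -0.305, 0.1087]
force: [0.1, 0.6, 0.1]
```

```bash
python3 -m handwheel '{"translation":[[0,0,-0.04],[0,0,-0.04],[0,0,-0.04]],"yaw":[0,0,0],"hand":[-1,-1,-1]}' |sed -n '2p;4p'
```

```text
position: [0.4475, -0.3049, 0.1057]
force: [0.9, -0.0, -1.1]
```

```bash
python3 -m handwheel '{"translation":[[0,0,-0.04],[0,0,-0.04],[0,0,-0.04]],"yaw":[0,0,0],"hand":[-1,-1,-1]}' |sed -n '2p;4p'
```

```text
position: [0.4476, -0.3049, 0.1027]
force: [-0.1, -1.2, -0.1]
```

```bash
python3 -m handwheel '{"translation":[[0,0,-0.04],[0,0,-0.04],[0,0,-0.04]],"yaw":[0,0,0],"hand":[-1,-1,-1]}' |sed -n '2p;4p'
```

```text
position: [0.4475, -0.3049, 0.0997]
force: [0.3, 1.0, -0.4]
```

```bash
python3 -m handwheel '{"translation":[[0,0,-0.04],[0,0,0]],"yaw":[0,0],"hand":[-1,-1]}' |sed -n '2p;4p'
```

```text
position: [0.4474, -0.3049, 0.0986]
force: [0.2, -0.2, -0.2]
```

```bash
python3 -m handwheel '{"translation":[[0,0,-0.04],[0,0,0]],"yaw":[0,0],"hand":[-1,-1]}' |sed -n '2p;4p'
```

```text
position: [0.4475, -0.3049, 0.0977]
force: [0.4, 0.4, -0.6]
```

```bash
python3 -m handwheel '{"translation":[[0,0,-0.04],[0,0,0]],"yaw":[0,0],"hand":[-1,-1]}' |sed -n '2p;4p'
```

```text
position: [0.4477, -0.305, 0.0968]
force: [-0.0, -0.0, 0.6]
```

```bash
python3 -m handwheel '{"translation":[[0,0,-0.03],[0,0,0]],"yaw":[0,0],"hand":[-1,-1]}' |sed -n '2p;4p'
```

```text
position: [0.4478, -0.305, 0.0965]
force: [-0.7, 0.6, 4.0]
```

```bash
python3 -m handwheel '{"translation":[[0,0,0],[0,0,0]],"yaw":[0,0],"hand":[-1,-1]}' |sed -n '2p;4p'
```

```text
position: [0.4478, -0.305, 0.0965]
force: [-0.9, 0.7, 5.7]
```

```bash
python3 -m handwheel '{"translation":[[0,0,0.4],[0,0,0.8],[0,0,0.8],[0,0,0.8],[0,0,0.8],[0,0,0.4],[0,0.64,0],[0,1,0],[0,1,0],[0,1,0],[0,1,0],[0,1,0]],"yaw":[0,0,0,0,0,0,0,0,0,0,0,0],"hand":[-1,-1,-1,-1,-1,-1,-1,-1,-1,-1,-1,-1]}'|sed -n '2p;4p'
python3 -m handwheel '{"translation":[[0,1,0],[0,1,0],[0,1,0],[0,1,0],[0,1,0],[0,1,0],[0,1,0],[0,1,0],[0,1,0],[0,1,0],[0,1,0],[0,1,0]],"yaw":[0,0,0,0,0,0,0,0,0,0,0,0],"hand":[-1,-1,-1,-1,-1,-1,-1,-1,-1,-1,-1,-1]}'|head -2
python3 -m handwheel '{"translation":[[0.29,1,0],[0.29,1,0],[0,1,0],[0,1,0],[0,1,0],[0,1,0],[0,1,0],[0,1,0],[0,1,0],[0,0,0],[0,0,0],[0,0,0]],"yaw":[0,0,0,0,0,0,0,0,0,0,0,0],"hand":[-1,-1,-1,-1,-1,-1,-1,-1,-1,-1,-1,-1]}'
cat > st.py <<'E'
from wells import *
p=eyes.camera("wrist");W=cloud(p);save(p,"w4")
m=(W[...,2]>.078)&(W[...,2]<.089)&(np.hypot(W[...,0]-.462,W[...,1]-.36)<.022)
q=W[m];print("rim",m.sum(),q.mean(0) if m.sum() else 0,observe()["position"])
E
python3 st.py
```

```text
position: [0.447, -0.1628, 0.1958]
force: [-0.3, -0.2, -1.0]
time_s: 19.82
position: [0.4471, 0.137, 0.1959]
time_s: 20.82
position: [0.4619, 0.3601, 0.1954]
eef_rot: [[0.945, 0.328, -0.001], [0.328, -0.945, -0.001], [-0.001, 0.001, -1.0]]
force: [0.8, -0.7, -0.2]
width: 0.194
grasp_force: 58.9
rim 508 [0.4642 0.3623 0.0846] [0.4622 0.3596 0.1956]
```

View pics/w4.png

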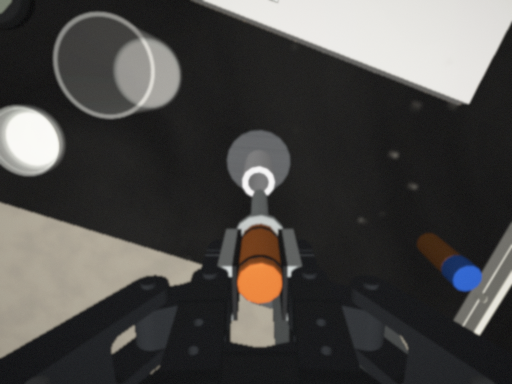

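```bash
python3 -m handwheel '{"translation":[[0,0,-0.5],[0,0,-0.4],[0,0,-0.3],[0,0,-0.3],[0,0,-0.3],[0,0,0]],"yaw":[0,0,0,0,0,0],"hand":[-1,-1,-1,-1,-1,-1]}'|sed -n '2p;4p'
```

```text
position: [0.4613, 0.3601, 0.149]
force: [0.8, -0.6, -0.9]
```

```bash
python3 -m handwheel '{"translation":[[0,0,-0.5],[0,0,-0.5],[0,0,-0.5],[0,0,-0.4],[0,0,-0.16],[0,0,-0.04],[0,0,0]],"yaw":[0,0,0,0,0,0,0],"hand":[-1,-1,-1,-1,-1,-1,-1]}'|sed -n '2p;4p'
```

```text
position: [0.4619, 0.3612, 0.0982]
force: [0.6, -0.3, -1.4]
```

```bash
python3 -m handwheel '{"translation":[[0,0,-0.04],[0,0,0],[0,0,0],[0,0,0],[0,0,0],[0,0,0],[0,0,0],[0,0,0],[0,0,0],[0,0,0]],"yaw":[0,0,0,0,0,0,0,0,0,0],"hand":[-1,-1,1,1,1,1,1,1,1,1]}'
python3 -m handwheel '{"translation":[[0,0,0.4],[0,0,0.8],[0,0,1],[0,0,1],[0,0,1],[0,-1,0.4],[0,-1,0],[0,-1,0],[0,-1,0],[-0.5,-1,0],[-0.5,0,0],[0,0,0]],"yaw":[0,0,0,0,0,0,0,0,0,0,0,0],"hand":[1,1,1,1,1,1,1,1,1,1,1,1]}'|sed -n '1,2p;4p'
cat > v.py <<'E'
from tops import *
tops()
p=eyes.camera("top")
for n in("dip_rod","rod_stand","vial"):
  for a in eyes.find_in(p,n)[:1]:print(n,a["confidence"],world(p,a["location"]))
E
python3 v.py
```

```text
time_s: 22.78
position: [0.462, 0.3611, 0.0975]
eef_rot: [[0.944, 0.329, -0.0], [0.329, -0.944, -0.0], [-0.0, 0.0, -1.0]]
force: [0.2, -0.4, 0.8]
width: 0.999
grasp_force: 0.0
time_s: 23.78
position: [0.4352, 0.2352, 0.2131]
force: [-0.5, 1.1, 0.5]
rod z 0.13 centroid [0.4623 0.36  ] circle 0.46227020263671875 0.35945068359375 r mm 9.43883991241455 598
cap z 0.0772 centroid [0.4378 0.1596] circle 0.43770278930664064 0.15949722290039062 r mm 12.987503051757812 649
[0.4365 0.2364 0.2134]
vial 0.57 [0.44   0.1571 0.0773]
```

Run:
```python
from h import *
np.set_printoptions(precision=3,suppress=True)
p=eyes.camera("wrist");W=cloud(p)
for x in(.38,.42,.46,.5):
    m=(abs(W[...,0]-x)<.004)
    print(x,[(y.round(3),np.nanmax(W[...,2][m&(abs(W[...,1]-y)<.003)],initial=-9).round(3)) for y in np.arange(.03,.14,.01)])
```

```text
0.38 [(np.float64(0.03), np.float64(0.002)), (np.float64(0.04), np.float64(0.001)), (np.float64(0.05), np.float64(-0.001)), (np.float64(0.06), np.float64(-9.0)), (np.float64(0.07), np.float64(-9.0)), (np.float64(0.08), np.float64(-9.0)), (np.float64(0.09), np.float64(0.0)), (np.float64(0.1), np.float64(0.001)), (np.float64(0.11), np.float64(0.002)), (np.float64(0.12), np.float64(0.002)), (np.float64(0.13), np.float64(0.002)), (np.float64(0.14), np.float64(0.002))]
0.42 [(np.float64(0.03), np.float64(0.001)), (np.float64(0.04), np.float64(0.002)), (np.float64(0.05), np.float64(0.0)), (np.float64(0.06), np.float64(-9.0)), (np.float64(0.07), np.float64(-9.0)), (np.float64(0.08), np.float64(0.001)), (np.float64(0.09), np.float64(0.002)), (np.float64(0.1), np.float64(0.002)), (np.float64(0.11), np.float64(0.001)), (np.float64(0.12), np.float64(-9.0)), (np.float64(0.13), np.float64(-9.0)), (np.float64(0.14), np.float64(-9.0))]
0.46 [(np.float64(0.03), np.float64(0.001)), (np.float64(0.04), np.float64(0.002)), (np.float64(0.05), np.float64(0.0)), (np.float64(0.06), np.float64(-9.0)), (np.float64(0.07), np.float64(-9.0)), (np.float64(0.08), np.float64(0.001)), (np.float64(0.09), np.float64(0.002)), (np.float64(0.1), np.float64(0.001)), (np.float64(0.11), np.float64(0.002)), (np.float64(0.12), np.float64(0.002)), (np.float64(0.13), np.float64(0.001)), (np.float64(0.14), np.float64(0.002))]
0.5 [(np.float64(0.03), np.float64(0.001)), (np.float64(0.04), np.float64(0.002)), (np.float64(0.05), np.float64(0.0)), (np.float64(0.06), np.float64(-9.0)), (np.float64(0.07), np.float64(-9.0)), (np.float64(0.08), np.float64(0.001)), (np.float64(0.09), np.float64(0.002)), (np.float64(0.1), np.float64(0.003)), (np.float64(0.11), np.float64(0.002)), (np.float64(0.12), np.float64(0.002)), (np.float64(0.13), np.float64(0.002)), (np.float64(0.14), np.float64(0.002))]
```

```bash
python3 -m handwheel '{"translation":[[0,-1,0],[0,-1,0],[0,-1,0],[0,-0.05,-0.8],[0,0,-0.8],[0,0,-0.8],[0,0,-0.8],[0,0,-0.8],[0,0,-0.8],[0,0,-0.8],[0,0,-0.8],[0,0,-0.16]],"yaw":[0,0,0,0,0,0,0,0,0,0,0,0],"hand":[1,1,1,1,1,1,1,1,1,1,1,1]}'|sed -n '2p;4p'
python3 -m handwheel '{"translation":[[0,0,0],[0,0,0],[0,0,0],[0,0,0],[0,0,0],[0,0,0],[0,0,0],[0,0,0],[0,0,0],[0,0,0]],"yaw":[0,0,0,0,0,0,0,0,0,0],"hand":[1,1,-1,-1,-1,-1,-1,-1,-1,-1]}'
```

```text
position: [0.4355, 0.1597, 0.0457]
force: [0.0, 0.5, -0.9]
time_s: 25.92
position: [0.4376, 0.1598, 0.0492]
eef_rot: [[0.945, 0.328, 0.001], [0.328, -0.945, -0.0], [0.001, 0.001, -1.0]]
force: [-1.3, -1.2, 5.7]
width: 0.286
grasp_force: 58.5
```

```bash
python3 -m handwheel '{"translation":[[0,0,0.4],[0,0,1],[0,0,1],[0,0,1],[0,0,1],[0,-0.58,0],[0,-1,0],[0,-1,0],[0,-1,0],[0,-1,0],[0,-1,0],[0,-1,0]],"yaw":[0,0,0,0,0,0,0,0,0,0,0,0],"hand":[-1,-1,-1,-1,-1,-1,-1,-1,-1,-1,-1,-1]}'|sed -n '2p;4p'
python3 -m handwheel '{"translation":[[0,-1,0],[0,-1,0],[0,-1,0],[0,-1,0],[0,-1,0],[0,-1,0],[0,-1,0],[0,-1,0],[0,-1,0],[0.2,-1,0],[0.22,-1,0],[0,-1,0]],"yaw":[0,0,0,0,0,0,0,0,0,0,0,0],"hand":[-1,-1,-1,-1,-1,-1,-1,-1,-1,-1,-1,-1]}'|sed -n '2p;4p'
python3 -m handwheel '{"translation":[[0,0,0],[0,0,0],[0,0,0]],"yaw":[0,0,0],"hand":[-1,-1,-1]}'|sed -n '1,2p;4p'
sed -i 's/w3/w5/;s/dip_rod/vial/' chk.py; python3 chk.py; python3 tops.py
```

```text
position: [0.4366, -0.0058, 0.159]
force: [0.0, -0.1, -0.3]
position: [0.4482, -0.3056, 0.1591]
force: [-0.3, 1.1, 0.1]
time_s: 28.17
position: [0.4473, -0.3037, 0.1586]
force: [0.4, 0.6, -0.6]
top z 0.05548661254529383
depth [183.8251 168.1224] 972 [ 0.4412 -0.2457] dia 0.026225084283498623
depth [336.9632 200.4542] 896 [ 0.4554 -0.3639] dia 0.026915690318168362
dark [182.846  167.4807] 909 [ 0.4414 -0.2449] dia 0.02546219117716135
dark [260.8323 175.9068] 322 [ 0.4545 -0.3021] dia 0.018093503659059755
dark [336.5417 199.9069] 827 [ 0.4557 -0.3634] dia 0.02536619141908919
[ 0.4475 -0.3033  0.1587] [-0.4178  0.4271 -1.0841]
vial 0.73 [ 0.4521 -0.3032  0.185 ]
cap z 0.1867 centroid [ 0.4488 -0.3026] circle 0.44849420166015624 -0.30268621826171876 r mm 12.889171600341797 2995
[ 0.4477 -0.3034  0.1587]
```

View pics/w5.png

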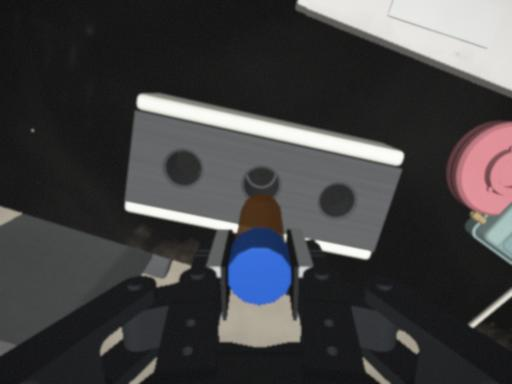

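```bash
python3 -m handwheel '{"translation":[[0,-0.02,-0.5],[0,0,-0.5],[0,0,-0.4],[0,0,-0.3],[0,0,-0.1],[0,0,0],[0,0,0]],"yaw":[0,0,0,0,0,0,0],"hand":[-1,-1,-1,-1,-1,-1,-1]}'|sed -n '2p;4p'; python3 chk.py; python3 tops.py
```

```text
position: [0.4476, -0.3051, 0.1133]
force: [-0.1, 0.1, -0.1]
top z 0.0554781566320765
depth [165.7996 183.7924] 1402 [ 0.4413 -0.2457] dia 0.026640624295037454
depth [350.1756 222.1456] 1264 [ 0.4555 -0.3637] dia 0.026231858796419143
dark [165.1402 183.225 ] 1320 [ 0.4415 -0.2452] dia 0.025389368653590625
dark [350.3083 221.7304] 1187 [ 0.4557 -0.3637] dia 0.025582975211299295
[ 0.4479 -0.3053  0.1137] [-0.032  -0.7748 -1.2889]
vial 0.79 [ 0.4522 -0.3062  0.1382]
cap z 0.1419 centroid [ 0.4488 -0.3047] circle 0.4486944580078125 -0.3047786865234375 r mm 13.237462997436523 3063
[ 0.4479 -0.3054  0.114 ]
```

```bash
python3 -m handwheel '{"translation":[[0,0,-0.1],[0,0,-0.1],[0,0,-0.1],[0,0,-0.1],[0,0,-0.08],[0,0,-0.08]],"yaw":[0,0,0,0,0,0],"hand":[-1,-1,-1,-1,-1,-1]}'|sed -n '2p;4p'
```

```text
position: [0.4475, -0.3051, 0.0992]
force: [-0.2, 0.2, -0.3]
```

```bash
python3 -m handwheel '{"translation":[[0,0,-0.08],[0,0,-0.08],[0,0,-0.08],[0,0,-0.08]],"yaw":[0,0,0,0],"hand":[-1,-1,-1,-1]}'|sed -n '2p;4p'
```

```text
position: [0.4475, -0.3052, 0.0913]
force: [-0.6, 0.5, -0.8]
```

```bash
python3 -m handwheel '{"translation":[[0,0,-0.08],[0,0,-0.08],[0,0,-0.08],[0,0,-0.08]],"yaw":[0,0,0,0],"hand":[-1,-1,-1,-1]}'|sed -n '2p;4p'
```

```text
position: [0.4476, -0.3052, 0.0833]
force: [-0.4, 0.6, -0.3]
```

```bash
python3 -m handwheel '{"translation":[[0,0,-0.08],[0,0,-0.08],[0,0,-0.08],[0,0,-0.08],[0,0,-0.08],[0,0,-0.08],[0,0,-0.08]],"yaw":[0,0,0,0,0,0,0],"hand":[-1,-1,-1,-1,-1,-1,-1]}'|sed -n '2p;4p'
```

```text
position: [0.4475, -0.3052, 0.0693]
force: [0.1, -0.2, -1.2]
```

```bash
python3 -m handwheel '{"translation":[[0,0,-0.06],[0,0,-0.04],[0,0,-0.04],[0,0,0]],"yaw":[0,0,0,0],"hand":[-1,-1,-1,-1]}'|sed -n '2p;4p'
```

```text
position: [0.4475, -0.3051, 0.0659]
force: [0.5, 0.4, -0.5]
```

```bash
python3 -m handwheel '{"translation":[[0,0,-0.04],[0,0,0]],"yaw":[0,0],"hand":[-1,-1]}'|sed -n '2p;4p'
```

```text
position: [0.4475, -0.3052, 0.065]
force: [-0.5, 0.3, -1.5]
```

```bash
python3 -m handwheel '{"translation":[[0,0,-0.03],[0,0,0]],"yaw":[0,0],"hand":[-1,-1]}'|sed -n '2p;4p'
```

```text
position: [0.4476, -0.3052, 0.0643]
force: [0.4, 0.0, 0.8]
```

Practically at the floor; release, retreat and look.

```bash
python3 -m handwheel '{"translation":[[0,0,0],[0,0,0],[0,0,0],[0,0,0],[0,0,0],[0,0,0],[0,0,0],[0,0,0]],"yaw":[0,0,0,0,0,0,0,0],"hand":[1,1,1,1,1,1,1,1]}'
python3 -m handwheel '{"translation":[[0,0,0.3],[0,0,0.6],[0,0,1],[0,0,1],[0,0,1],[0,0,1],[-0.4,0,1],[-0.4,0,1],[0,0,0],[0,0,0],[0,0,0]],"yaw":[0,0,0,0,0,0,0,0,0,0,0],"hand":[1,1,1,1,1,1,1,1,1,1,1]}'|sed -n '1,2p;4p'
python3 chk.py; python3 tops.py
python3 - <<'E'
from h import *
p=eyes.camera("side");cv2.imwrite("pics/s6.png",np.hstack([cv2.resize(p["color"][120:220,200:330,::-1],(390,300)),cv2.resize(p["color"][210:310,170:300,::-1],(390,300))]))
E
```

```text
time_s: 32.13
position: [0.4475, -0.3052, 0.0643]
eef_rot: [[0.944, 0.329, -0.0], [0.329, -0.944, -0.0], [-0.0, 0.0, -1.0]]
force: [-0.5, -0.3, 0.5]
width: 0.996
grasp_force: 0.0
time_s: 33.05
position: [0.4273, -0.305, 0.2368]
force: [0.8, 0.1, -0.1]
top z 0.055509276590950396
depth [205.5208 130.6821] 626 [ 0.4408 -0.2456] dia 0.026775869878379956
depth [267.6387 148.3884] 847 [ 0.4443 -0.3075] dia 0.03007729902586304
depth [325.9983 156.9072] 582 [ 0.4551 -0.3641] dia 0.025396879434747617
dark [204.6978 130.319 ] 536 [ 0.4409 -0.2448] dia 0.024855920050461344
dark [325.5465 156.405 ] 516 [ 0.4554 -0.3635] dia 0.024410033488286246
[ 0.4272 -0.3048  0.2361] [-0.3981 -0.0053 -0.5653]
vial 0.77 [ 0.4502 -0.3053  0.0905]
cap z 0.0923 centroid [ 0.4479 -0.3059] circle 0.447918701171875 -0.30597607421875 r mm 12.576912879943848 663
[ 0.4272 -0.3047  0.2356]
```

View pics/s6.png

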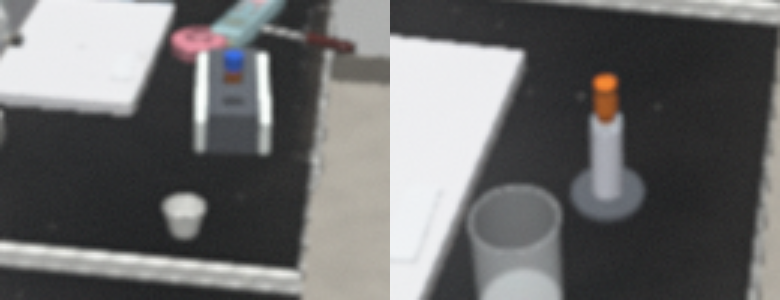

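The vial's cap top stands at z ≈ 91 mm in the middle well (blue, at pixel 233,60), so it is fully home. The rod stands upright in its stand (605,95), and the crucible and beaker are where they were.

```bash
python3 -c "
from workcell import env
print(env.sign_off())"
```

```text
the job is handed in; nothing more can be done
None
```

The vial is seated fully home and released in the middle well, which felt clear while the two end wells were plugged; the rod is back in its stand, peak reading on the heater was 25 N (higher than intended, on the -y well's plug), and the job is handed in, with no verdict reported.

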